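# Open the latched watch winder

## Robot

A 7-joint arm with a two-finger parallel gripper is mounted at the origin on the work surface. World frame = base frame: x ahead of the robot, y to its left, z up, the work surface at z = 0. Lengths are in m, angles in rad, forces in N, time in s.
With the tool pointing down it reaches from about 0.4 to 0.85 m from the base axis. Payload 10.4 kg.
Tool frame: the origin (TCP) lies midway between the tips of the shut fingers; the grasp point (between the pads) lies bot.hold_point_z behind it (bot.hold_point_z is the distance from the TCP to the grasp point, in m); z points along the fingers, y is the direction in which the jaws open and shut (so a half turn about z gives the same grasp; the last joint's range is limited). The gripper opens to 87 mm and grips with 3 to 60 N. Pads are 19 mm wide; open, the fingers measure 117 mm over their backs; the gripper's body (75 mm by 190 mm) begins 51 mm behind the grasp point.
Start: joints at [1.219, 0.332, -0.065, 1.46, 0.022, 1.35, -0.088], TCP at [0.202, -0.592, 0.223] pointing down, gripper open.
Joint ranges: [-2.6, 2.6], [-0.5, 2.12], [-1.47, 1.34], [0.16, 2.42], [-1.27, 4.41], [0.06, 2.06], [-2.6, 2.6]. Speed limits (rad/s): [2.22, 2.22, 2.79, 2.79, 3.14, 3.14, 3.14].

## Interface

Orientations are given as a rotation vector (axis times angle).
In Python, from bench import sensors, viewer, bot gives the robot as it stands.
- The arm moves only by the tool arm_command, never from a script. Its argument "motion" is a list that holds one entry, the list of rows, each a list of 4 numbers: the shift along the tool's x, y, z in cm, then the turn about the tool's z in rad. In form: [[[dx, dy, dz, twist], ...]]. A call has 1 to 8 rows; each row shifts and turns the commanded pose from where the row before left it, along the tool's axes as they then stand; what a row does not reach is not made up. A row lasts 1/8 s, in which the tool goes at most 62.5 mm and 10.7 degrees, less where a joint would pass 70% of its speed; a pose out of reach is approached as far as the arm can. A call is refused whole if a number of a shift passes 6.25 or a number of a turn 0.188, either way. A call with a gripper value outside its range is refused whole. "hand" is the opening, from 0 (shut) to 1 (fully open), set as the call begins (left out, the last holds). The fingers move at their own pace and stop on an object; "newtons" is the grip in N (left out, the last holds). Time passes only in rows, so rows that do not move let the fingers close. It gives the time, the measured TCP pose, the force and the opening at its end, in the units of the state.
- sensors.read_state(): the state, without advancing time (a new reading comes with each control period).
- viewer.capture(name): name is "scene" or "top"; returns the picture (384x512x3 uint8, blue, green, red); there is no depth.
- viewer.camera_model(name): a dict with "mtx" (3x3 intrinsics, pixels), "dist_coeffs" ([k1, k2, p1, p2, k3] as OpenCV has them; the pictures are not rectified), "extrinsics" (4x4, takes a point from camera to world coordinates). Camera axes: x right, y down, z forward; pixel columns grow to the right and rows downward; lengths in m; the calibration is good to about 2 mm. A picture is of the moment at which its call begins. camera_model takes no time and is no camera call.
- bot.finish_job(): hands the job in, once; it reports no verdict.
The state is a dict: "time": time; "q": joint angles; "joint_vel": joint speeds; "joint_torque": joint torques, N m; "tool_pos": TCP position; "ee_rot": TCP orientation; "ft_force": force on the tool from outside, world axes, zero at the start; "torque": the same for the moment, N m; "finger_gap": finger opening in m.
Only numpy, scipy, OpenCV 4.12 (cv2) and the standard library are available. Lean on these libraries where they do the work, as an engineer would, in place of code of your own. Each camera call takes 0.05 s, during which the arm holds its last target.

## Task

Open the watch winder on the dresser tray so the watch can be taken out: slide the small safety tab on its roof fully aside to its stop, then lift the main latch well up (at least 45 degrees) so it stays up, then swing the front door wide open, almost to its stop. Leave the tab aside, the latch up and the door open, let go of everything, and do not disturb the other things on the tray.

Things in the scene. Friction and masses are not known exactly. Their poses are not given: they have to be found in the camera images.
- winder: Black plastic watch winder box, fixed; 150 mm deep (x), 140 wide (y), 150 tall. Origin: centre of its underside, 4 mm above the dresser top (tray rim: 16 mm). Its clear front door faces its -x, roughly to the robot; +y is left seen from the robot. The tab on the roof reaches 218 mm, the shut latch 206 mm, the fully raised latch 295 mm over the underside.
- tab (a joint): Safety tab travel in m: 0 to 0.006 at the start (locked), 0.026 at its stop (fully aside). It slides level along the winder's +y; about 1 N of friction, stays where it is left. Below about 0.013 its bar lies over the latch arm and the latch cannot rise.
- tab_grip (a point): Pinch point on the grey tab's upright fin: 8 mm thick (winder's y), 16 mm along x, from 22 mm below this point to 12 above. The fin stands on a block 20 mm wide (y) and 16 deep; an 8 mm high bar, its top 22 mm below this point, runs from the block to -y over the latch arm. Moves with the tab; at travel 0 it is at winder (-10, 24, 206) mm.
- latch (a joint): Main latch angle in rad: 0 shut, grows to 1.1 (stop) as its front end lifts. Turns about the winder's y axis through point latch_hinge. Stiff hinge (about 0.1 N m), stays where it is left. Its hook holds the door shut until it is lifted about 0.1 rad.
- latch_grip (a point): Pinch point on the upright rib of the steel latch: 10 mm wide (winder's y), 20 mm along x, from 20 mm below this point to 10 above. The level arm below, also 10 mm wide and 6 thick, runs along x from the hinge to the hook in front of the door. Moves with the latch; shut, it is 95 mm in front (-x) of latch_hinge and 36 mm above it.
- latch_hinge (a point): Centre of the latch's hinge at the back of the latch, at winder (35, 0, 160) mm; fixed to the winder.
- door (a joint): Front door angle in rad: 0 shut, 1.45 at its stop. Upright hinge on the winder's front left (+y) edge; the free edge swings to -x, towards the robot. Light friction (about 0.06 N m), stays where it is left.
- door_grip (a point): Pinch point on the door's handle, an upright round steel bar, 12 mm diameter, its axis 38 mm in front of the door's face near the free (-y) edge. The bar rises 17 mm above this point and is free for 37 mm below it, where a level stub joins it to the door. Moves with the door; shut, it is at winder (-125, -55, 138) mm.
- door_hinge (a point): Point on the door's upright hinge axis, at the door's top edge, at winder (-81, 70, 150) mm. The handle swings about it on a level circle of 133 mm radius (44 mm out and 125 mm along the door).
- pyramid_bottle: Bystander: frosted four-sided pyramid bottle, about 51 mm wide at the foot, 93 mm tall, with a metal cap. Loose, stands on the tray beside the winder. Origin: centre of its underside.
- vial: Bystander: slim glass roll-on vial with a metal cap, 26 mm diameter, 77 mm tall. Loose, stands on the tray. Origin: centre of its underside.
- ring_cone: Bystander: sky-blue ceramic ring cone, 58 mm wide at the foot, 77 mm tall. Loose, stands on the tray. Origin: centre of its underside.
Mind the look-alikes: they are no part of the job. There is more than one size of the winder; the one meant has the size given above.

How it is judged:
On the way, in this order (a step that is already met when the one before it is completed fails the run):
1. the safety tab is slid aside (at least 20 of its 26 mm) with the latch still down (value of joint tab above 0.02 m and value of joint latch below 0.15 rad), for 0.1 s.
2. the latch is lifted at least 0.65 rad with the door still shut (value of joint latch above 0.65 rad and value of joint door below 0.15 rad), for 0.1 s.
3. the door is swung at least 1.15 rad open (value of joint door above 1.15 rad), for 0.1 s.
At the end, for the whole second after the job is handed in: The tab is at least 20 mm aside (of 26), the latch is up by at least 0.65 rad (of 1.1), the door is open by at least 1.15 rad (of 1.45) and at rest (value of joint tab above 0.02 m and value of joint latch above 0.65 rad and value of joint door above 1.15 rad and velocity of joint door between -0.05 and 0.05 rad/s); the robot touches nothing.
It fails at once if a bystander is moved more than 30 mm (distance of any of pyramid_bottle, vial, ring_cone from where it was at the start of the episode above 0.03 m).
It fails at once if a bystander is tipped over (angle between any of pyramid_bottle, vial, ring_cone's own z axis and vertical above 0.5 rad).
It also fails if it takes over 61 s, if anything falls off the work surface, if the arm or the gripper's body presses on something with over 40 N, if the wrist force passes 120 N, or if a joint passes its speed limit or range.

## Working session

There is one attempt and no reset: what is moved stays moved. The work goes in short steps, Python scripts to look and compute and a tool call to move; the robot and the scene stay as the last step left them, time stands still between calls to the robot, and variables do not carry over. Pictures are saved under pics/ and viewed, and the job is handed in when it is done.

Besides the shell and the picture viewer there is one more tool, called after ">>>" as a command line: name --argument value ..., lists and objects as JSON in quotes. arm_command: Moves the arm, as the interface text tells. Its arguments: {"type":"object","properties":{"motion":{"type":"array"},"hand":{"type":"number"},"newtons":{"type":"number"}},"required":["motion"]}

```bash
mkdir -p pics; ls; python3 - <<'E'
from bench import sensors, viewer, bot
import cv2,numpy as np
np.set_printoptions(precision=4,suppress=True)
for n in("scene","top"):
    im=viewer.capture(n); cv2.imwrite(f"pics/{n}0.png",im)
    c=viewer.camera_model(n); print(n,c)
print(sensors.read_state(), bot.hold_point_z)
E
```

```text
pics
scene {'mtx': array([[425.4045,   0.    , 258.8303],
       [  0.    , 425.4045, 192.5803],
       [  0.    ,   0.    ,   1.    ]]), 'dist_coeffs': array([0.0267, 0.    , 0.    , 0.    , 0.    ]), 'extrinsics': array([[ 0.8167,  0.3675, -0.4449,  1.0183],
       [ 0.5769, -0.5051,  0.6419, -0.6237],
       [ 0.0112, -0.7809, -0.6245,  0.8201],
       [ 0.    ,  0.    ,  0.    ,  1.    ]])}
top {'mtx': array([[349.5428,   0.    , 258.8293],
       [  0.    , 349.5428, 185.4627],
       [  0.    ,   0.    ,   1.    ]]), 'dist_coeffs': array([-0.0639,  0.    ,  0.    ,  0.    ,  0.    ]), 'extrinsics': array([[ 0.0115, -0.996 ,  0.0882,  0.4903],
       [-0.9999, -0.0124, -0.01  ,  0.0366],
       [ 0.011 , -0.0881, -0.9961,  0.923 ],
       [ 0.    ,  0.    ,  0.    ,  1.    ]])}
{'time': 0.1, 'q': array([ 1.2194,  0.3328, -0.0647,  1.4608,  0.0216,  1.3499, -0.0885]), 'joint_vel': array([ 0.0011, -0.0003,  0.001 , -0.0018, -0.0008,  0.0024, -0.0002]), 'joint_torque': array([  0.0008, -62.4541,   0.0243, -39.0721,  -0.0615,   0.0365,
         0.    ]), 'tool_pos': array([ 0.2017, -0.5912,  0.2218]), 'ee_rot': array([-3.098 , -0.5139,  0.0003]), 'ft_force': array([ 0.5981, -0.0639,  0.0135]), 'torque': array([-0.0131, -0.0459, -0.0305]), 'finger_gap': 0.08715040032985817} 0.0187
```

View pics/scene0.png

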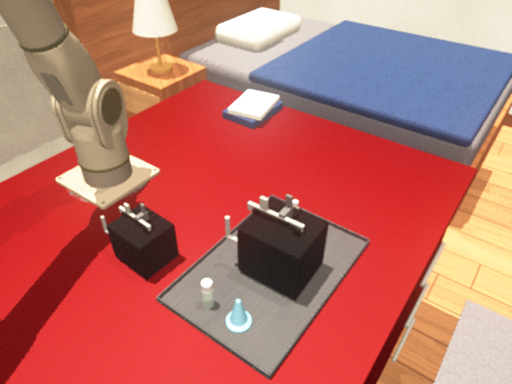

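View pics/top0.png

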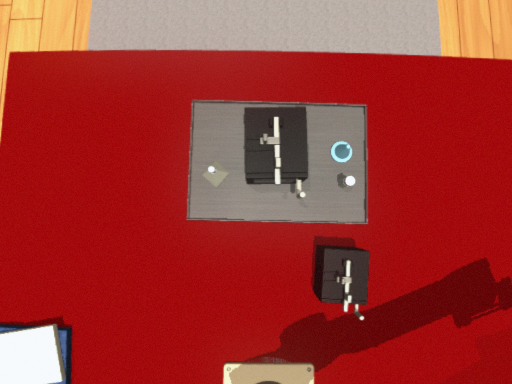

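The large winder on the tray, at top (276,145) and scene (282,245), is one candidate. The smaller one off the tray, at top (343,275) and scene (143,240), is the look-alike. The description says it is on the tray and bigger, so I'll check close crops.

```bash
python3 - <<'E'
import cv2,numpy as np
t=cv2.imread("pics/top0.png")[95:215,225:345]; cv2.imwrite("pics/t_crop.png",cv2.resize(t,None,fx=5,fy=5,interpolation=cv2.INTER_CUBIC))
s=cv2.imread("pics/scene0.png")[185:300,215:340]; cv2.imwrite("pics/s_crop.png",cv2.resize(s,None,fx=5,fy=5,interpolation=cv2.INTER_CUBIC))
E
```

```text
(no output)
```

View pics/t_crop.png

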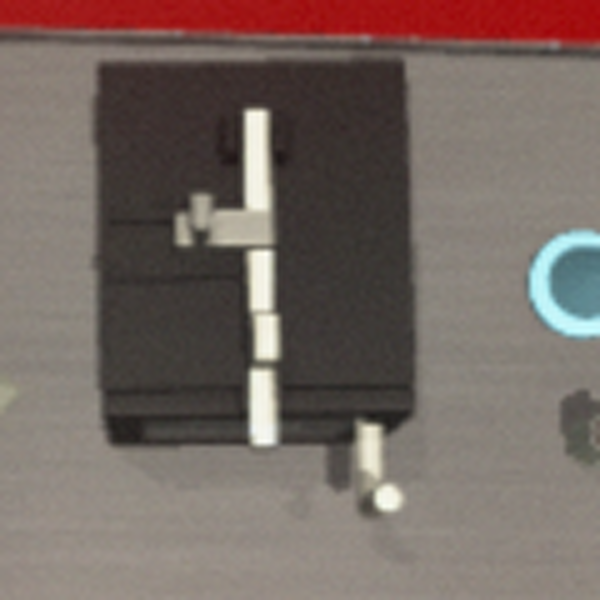

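View pics/s_crop.png

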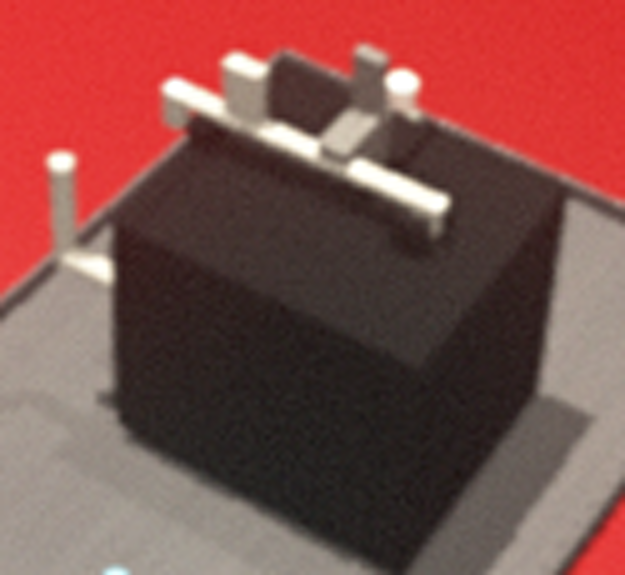

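The crop confirms the big winder. In the top crop the grey fin is at (201,200), the rib at (266,322), the round handle at (388,498) and the rear roof corners at (97,62) and (405,60). Next I'll get its pose by casting rays.

```bash
cat > h.py <<'E'
from bench import sensors, viewer, bot
import cv2,numpy as np
from scipy.spatial.transform import Rotation as R
from scipy.optimize import least_squares
np.set_printoptions(precision=4,suppress=True)
def ray(n,px):
    c=viewer.camera_model(n);u=cv2.undistortPoints(np.array([[px]],float),c["mtx"],c["dist_coeffs"])[0,0]
    E=c["extrinsics"];return E[:3,3],E[:3,:3]@np.array([u[0],u[1],1])
def onz(n,px,z):
    o,d=ray(n,px);return o+d*(z-o[2])/d[2]
def proj(n,P):
    c=viewer.camera_model(n);T=np.linalg.inv(c["extrinsics"])
    return cv2.projectPoints(np.array(P,float).reshape(-1,1,3),cv2.Rodrigues(T[:3,:3])[0],T[:3,3],c["mtx"],c["dist_coeffs"])[0][:,0]
E
python3 - <<'E'
from h import *
t=lambda x,y:((x+.5)/5-.5+225,(y+.5)/5-.5+95)
s=lambda x,y:((x+.5)/5-.5+215,(y+.5)/5-.5+185)
obs=[("handle","top",t(388,498),(-125,-55,155)),("rib","top",t(266,322),(-60,0,206)),
("bl","top",t(97,62),(75,70,150)),("br","top",t(405,60),(75,-70,150)),
("s_handle","scene",s(62,160),(-125,-55,155)),("s_rib","scene",s(247,66),(-60,0,206)),
("s_corner","scene",s(418,365),(75,-70,150)),("s_bl","scene",s(565,190),(75,70,150))]
W=[onz(n,p,(l[2]+4)/1000) for _,n,p,l in obs]
def res(v,f=0):
    c,s_=np.cos(v[2]),np.sin(v[2]);o=[]
    for w,(_,_,_,l) in zip(W,obs):
        o.append([v[0]+(c*l[0]-s_*l[1])/1000-w[0],v[1]+(s_*l[0]+c*l[1])/1000-w[1]])
    return np.array(o) if f else np.ravel(o)*1000
r=least_squares(res,[.6,0,0],loss="soft_l1",f_scale=2)
print(r.x)
for a,b in zip(obs,res(r.x,1)): print(a[0],b*1000)
v=r.x;c,s_=np.cos(v[2]),np.sin(v[2])
for n,px,z in(("top",t(201,200),.222),("scene",s(372,52),.222)):
    w=onz(n,px,z)[:2]-v[:2];print("fin local",c*w[0]+s_*w[1],-s_*w[0]+c*w[1])
print(onz("top",(211,170),.09),onz("top",(350,181),.081))
def mm(l): return np.array([v[0]+(c*l[0]-s_*l[1])/1000,v[1]+(s_*l[0]+c*l[1])/1000,l[2]/1000+.004])
for k,l in dict(tab=(-10,24,206),latch=(-60,0,196),door=(-125,-55,138),hinge=(-81,70,150)).items(): print(k,mm(l))
E
```

```text
[ 0.6632 -0.0063  0.0185]
handle [-0.6391  2.9255]
rib [-5.5372  1.7251]
bl [0.9045 0.684 ]
br [0.2739 0.255 ]
s_handle [ 0.1014 -2.9728]
s_rib [-0.8687 -2.1694]
s_corner [ 2.085  -5.4813]
s_bl [0.6833 1.4079]
fin local -0.005914200578578713 0.024926599379970514
fin local -0.010779630451847603 0.03013652020420763
[0.5999 0.1435 0.09  ] [ 0.5785 -0.1941  0.081 ]
tab [0.6527 0.0175 0.21  ]
latch [ 0.6032 -0.0074  0.2   ]
door [ 0.5392 -0.0636  0.142 ]
hinge [0.5809 0.0622 0.154 ]
```

```bash
cat >> h.py <<'E'
V=np.array([.6632,-.0063,.0185])
def wl(x,y,z):  # winder mm -> world
    c,s=np.cos(V[2]),np.sin(V[2]);return np.array([V[0]+(c*x-s*y)/1000,V[1]+(s*x+c*y)/1000,z/1000+.004])
def st(target=None,yaw=None):
    s=sensors.read_state();M=R.from_rotvec(s["ee_rot"]).as_matrix()
    y=np.arctan2(M[1,0],M[0,0])
    w=s["tool_pos"]-np.array([V[0],V[1],.004]);c,sn=np.cos(V[2]),np.sin(V[2])
    print("t",s["time"],"TCP",s["tool_pos"],"local mm",1000*np.array([c*w[0]+sn*w[1],-sn*w[0]+c*w[1],w[2]]),"yaw",round(y,3),"zax",M[:,2],"F",s["ft_force"],"gap",s["finger_gap"],"q7",s["q"][6])
    if yaw is not None: print("twist",y-yaw)
    if target is not None:
        print("shift cm now-axes",M.T@(target-s["tool_pos"])*100)
        z=V[2]; A=np.array([[np.cos(z),np.sin(z),0],[np.sin(z),-np.cos(z),0],[0,0,-1]])
        print("shift cm winder-axes",A.T@(target-s["tool_pos"])*100)
E
python3 - <<'E'
from h import *
st(wl(-10,27,296),V[2])
E
```

```text
t 0.1 TCP [ 0.2017 -0.5912  0.2218] local mm [-472.2438 -576.2697  217.8377] yaw 0.329 zax [-0.0004  0.0012 -1.    ] F [ 0.5981 -0.0639  0.0135] gap 0.08715040032985817 q7 -0.08852695708668828
twist 0.3102425289266691
shift cm now-axes [ 62.4347 -43.3449  -7.7623]
shift cm winder-axes [ 46.2244 -60.327   -7.8162]
```

>>> arm_command --motion '[[[0,0,-4,0.155],[0,0,-4,0.157],[0,0,0,0]]]' --hand 0.5 --newtons 15

```text
time: 0.48
tool_pos: [0.2023, -0.5926, 0.3058]
ee_rot: [3.137, 0.024, 0.003]
ft_force: [0.5, -0.7, -0.2]
finger_gap: 0.0647
```

```bash
python3 - <<'E'
from h import *
st(wl(-10,27,296),V[2])
E
```

```text
t 0.475 TCP [ 0.2023 -0.5926  0.3058] local mm [-471.6565 -577.6593  301.8197] yaw 0.015 zax [ 0.002  -0.0048 -1.    ] F [ 0.5043 -0.7336 -0.2112] gap 0.06473809264140278 q7 -0.390769386555417
twist -0.0033448319753614734
shift cm now-axes [ 45.962  -60.6225   0.3737]
shift cm winder-axes [ 46.1656 -60.4659   0.582 ]
```

>>> arm_command --motion '[[[2.0,-2.6,0,0],[3.3,-4.3,0,0],[3.3,-4.3,0,0],[3.3,-4.3,0,0],[3.3,-4.3,0,0],[3.3,-4.3,0,0],[3.3,-4.3,0,0],[3.3,-4.3,0,0]]]'

```text
time: 1.48
tool_pos: [0.4478, -0.2587, 0.3016]
ee_rot: [-3.141, -0.028, 0.002]
ft_force: [0.3, 0.2, -0.2]
finger_gap: 0.0437
```

>>> arm_command --motion '[[[3.3,-4.3,0,0],[3.3,-4.3,0,0],[3.3,-4.3,0,0],[3.3,-4.3,0,0],[3.3,-4.3,0,0],[2.0,-2.6,0,0],[0,0,0,0],[0,0,0,0]]]'

```text
time: 2.48
tool_pos: [0.6278, -0.0171, 0.3017]
ee_rot: [3.141, 0.027, -0.002]
ft_force: [-0.2, 0.2, 0.7]
finger_gap: 0.0435
```

```bash
python3 - <<'E'
from h import *
st(wl(-10,27,296),V[2])
cv2.imwrite("pics/s1.png",viewer.capture("scene"));cv2.imwrite("pics/t1.png",viewer.capture("top"))
E
```

```text
t 2.475 TCP [ 0.6278 -0.0171  0.3017] local mm [-35.5897 -10.1453 297.6737] yaw 0.017 zax [-0.0014 -0.0005 -1.    ] F [-0.1698  0.235   0.6804] gap 0.043452118445060424 q7 -1.717194862644914
twist -0.001573965050177404
shift cm now-axes [ 2.5534 -3.7186  0.1621]
shift cm winder-axes [ 2.559  -3.7145  0.1674]
```

View pics/s1.png

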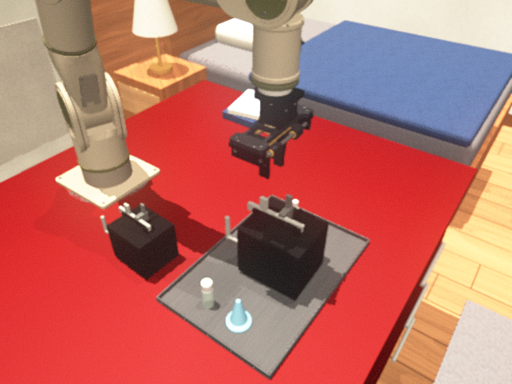

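The gripper is open and hanging clear above the winder, with its fingertips near scene (265,165). I'll move over the fin and go down.

>>> arm_command --motion '[[[1.3,-1.9,0,0],[1.2,-1.8,0,0],[0,0,2,0],[0,0,2,0],[0,0,1,0],[0,0,0,0],[0,0,0,0]]]'

```text
time: 3.45
tool_pos: [0.653, 0.0212, 0.2535]
ee_rot: [3.141, 0.026, 0.002]
ft_force: [-0.7, 0.1, -0.1]
finger_gap: 0.0435
```

```bash
python3 - <<'E'
from h import *
st(wl(-10,27,190),V[2])
im=viewer.capture("scene");cv2.imwrite("pics/s2.png",cv2.resize(im[130:290,190:350],None,fx=3.7,fy=3.7,interpolation=cv2.INTER_CUBIC))
E
```

```text
t 3.45 TCP [0.653  0.0212 0.2535] local mm [ -9.7166  27.6405 249.5081] yaw 0.017 zax [ 0.0013  0.     -1.    ] F [-0.7335  0.1497 -0.119 ] gap 0.04351632418979167 q7 -1.7943907877833047
twist -0.0018438376650664681
shift cm now-axes [-0.0358  0.064   5.9508]
shift cm winder-axes [-0.0283  0.064   5.9508]
```

View pics/s2.png

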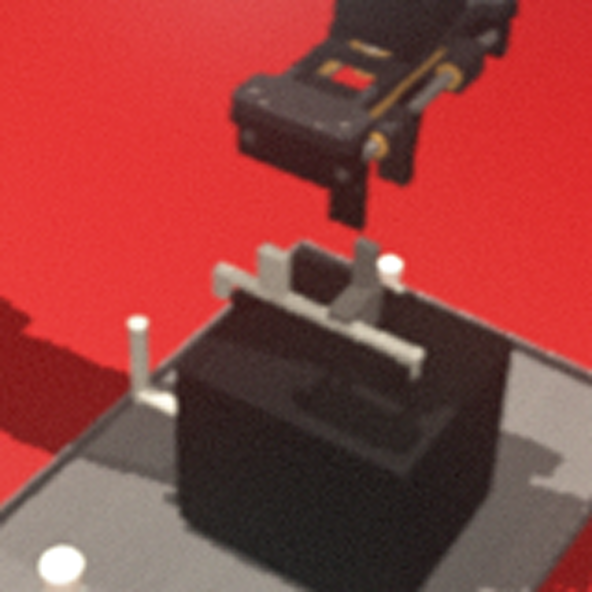

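The fin, at crop (368,260), sits between the open fingers at (347,200) and (397,165). I'll descend and pinch.

>>> arm_command --motion '[[[0,0,2,0],[0,0,2,0],[0,0,1.8,0],[0,0,0,0],[0,0,0,0]]]'

```text
time: 4.12
tool_pos: [0.6529, 0.0212, 0.1951]
ee_rot: [-3.141, -0.026, -0.001]
ft_force: [-0.0, 0.1, 0.4]
finger_gap: 0.0435
```

>>> arm_command --motion '[[[0,0,0,0],[0,0,0,0],[0,0,0,0],[0,0,0,0],[0,0,0,0],[0,0,0,0],[0,0,0,0],[0,0,0,0]]]' --hand 0 --newtons 15

```text
time: 5.12
tool_pos: [0.6526, 0.0211, 0.1946]
ee_rot: [3.141, 0.026, 0.0]
ft_force: [-0.5, 0.5, 1.3]
finger_gap: 0.0082
```

```bash
python3 - <<'E'
from h import *
st(wl(-10,53,190),V[2])
im=viewer.capture("scene");cv2.imwrite("pics/s3.png",cv2.resize(im[130:290,190:350],None,fx=3.7,fy=3.7,interpolation=cv2.INTER_CUBIC))
E
```

```text
t 5.125 TCP [0.6526 0.0211 0.1946] local mm [-10.0654  27.5791 190.6147] yaw 0.017 zax [ 0.0001 -0.0001 -1.    ] F [-0.5451  0.5034  1.3371] gap 0.008224525755558394 q7 -1.8071374573380201
twist -0.0016759437236582228
shift cm now-axes [ 0.0023 -2.5421  0.0611]
shift cm winder-axes [ 0.0065 -2.5421  0.0615]
```

View pics/s3.png

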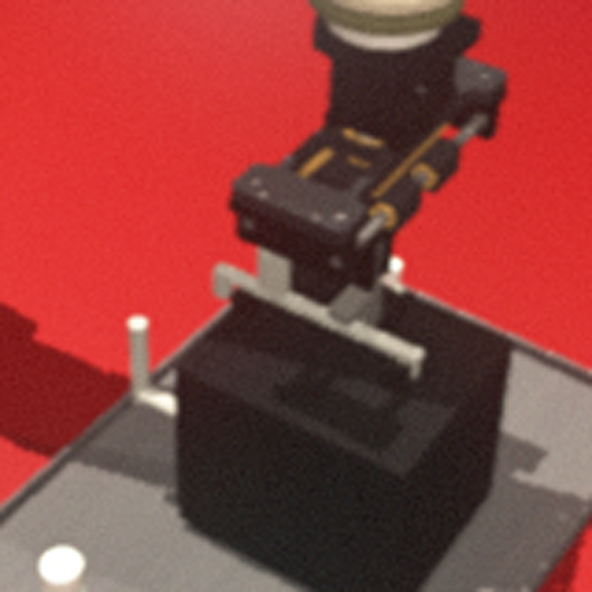

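The gap is 8.2 mm, so the fin is gripped. I'll slide it to its stop.

>>> arm_command --motion '[[[0,-0.4,0,0],[0,-0.4,0,0],[0,-0.4,0,0],[0,-0.4,0,0],[0,-0.4,0,0],[0,-0.2,0,0],[0,0,0,0],[0,0,0,0]]]'

```text
time: 6.18
tool_pos: [0.6521, 0.0436, 0.1946]
ee_rot: [-3.141, -0.027, 0.0]
ft_force: [-3.1, 1.0, 3.2]
finger_gap: 0.0077
```

>>> arm_command --motion '[[[0,-0.1,0,0],[0,-0.1,0,0],[0,0,0,0],[0,0,0,0]]]'

```text
time: 6.68
tool_pos: [0.6521, 0.0444, 0.1946]
ee_rot: [3.141, 0.025, -0.0]
ft_force: [-4.9, -3.5, 4.5]
finger_gap: 0.008
```

>>> arm_command --motion '[[[0,-0.1,0,0],[0,-0.1,0,0],[0,0,0,0],[0,0,0,0]]]'

```text
time: 7.18
tool_pos: [0.6522, 0.0446, 0.1946]
ee_rot: [3.139, 0.023, -0.001]
ft_force: [-4.5, -6.3, 5.5]
finger_gap: 0.0081
```

```bash
python3 - <<'E'
from h import *
st()
E
```

```text
t 7.175 TCP [0.6522 0.0446 0.1946] local mm [-10.0679  51.0963 190.5886] yaw 0.015 zax [-0.0003 -0.003  -1.    ] F [-4.4822 -6.349   5.4872] gap 0.008096624703393257 q7 -1.8495817684008662
```

The force rose to 6 N at local y of 51, so the tab is at its stop. I'll release, rise and move over the rib.

>>> arm_command --motion '[[[0,0.1,0,0],[0,0,0,0],[0,0,0,0],[0,0,-2,0],[0,0,-3,0],[0,0,-2,0],[0,0,0,0],[0,0,0,0]]]' --hand 0.4

```text
time: 8.18
tool_pos: [0.652, 0.0461, 0.2641]
ee_rot: [3.141, 0.027, -0.001]
ft_force: [-0.0, 0.1, 0.4]
finger_gap: 0.035
```

>>> arm_command --motion '[[[-1.2,1.3,0,0],[-1.3,1.3,0,0],[-1.3,1.3,0,0],[-1.2,1.2,0,0],[0,0,0,0],[0,0,0,0]]]'

```text
time: 8.93
tool_pos: [0.6032, -0.0053, 0.2646]
ee_rot: [-3.141, -0.027, -0.0]
ft_force: [0.5, -0.1, -0.2]
finger_gap: 0.0348
```

```bash
python3 - <<'E'
from h import *
st(wl(-60,1,178),V[2])
im=viewer.capture("scene");cv2.imwrite("pics/s4.png",cv2.resize(im[130:290,190:350],None,fx=3.7,fy=3.7,interpolation=cv2.INTER_CUBIC))
im=viewer.capture("top");cv2.imwrite("pics/t4.png",cv2.resize(im[95:215,205:365],None,fx=4,fy=4,interpolation=cv2.INTER_CUBIC))
E
```

```text
t 8.925 TCP [ 0.6032 -0.0053  0.2646] local mm [-59.9792   2.1241 260.6116] yaw 0.017 zax [ 0.0003  0.0002 -1.    ] F [ 0.5394 -0.1204 -0.2272] gap 0.03482542202861221 q7 -1.7330541873620773
twist -0.0014105289642249129
shift cm now-axes [-0.0044  0.114   8.2611]
shift cm winder-axes [-0.0021  0.1124  8.2612]
```

View pics/s4.png

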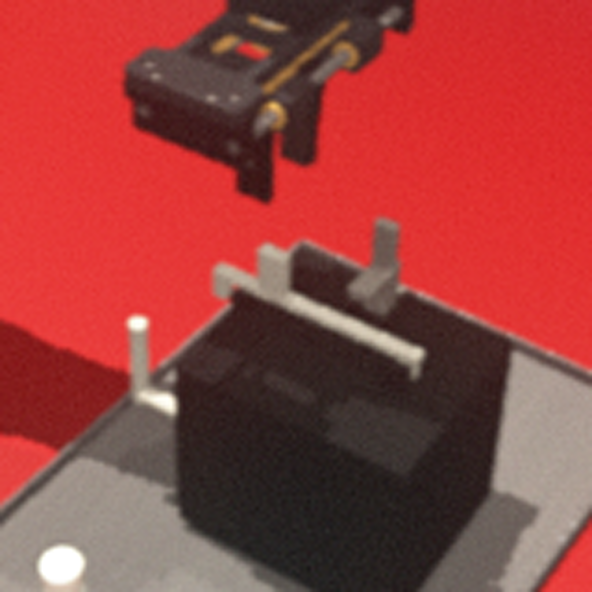

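View pics/t4.png

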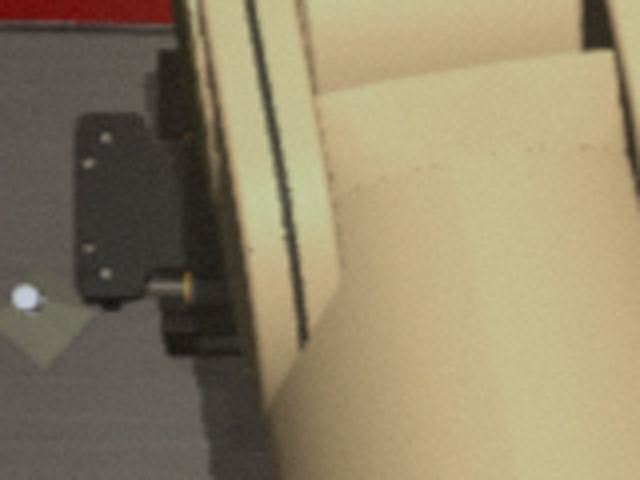

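The tab now stands aside at scene crop (380,265), clear of the latch arm, and the rib is at (275,272). I'll descend on the rib.

>>> arm_command --motion '[[[0,0.1,2,0],[0,0,2.5,0],[0,0,2.5,0],[0,0,1.2,0],[0,0,0,0],[0,0,0,0]]]'

```text
time: 9.78
tool_pos: [0.6037, -0.0065, 0.1836]
ee_rot: [3.141, 0.027, 0.002]
ft_force: [-0.4, 0.4, 0.1]
finger_gap: 0.0349
```

>>> arm_command --motion '[[[0,0,0,0],[0,0,0,0],[0,0,0,0],[0,0,0,0],[0,0,0,0],[0,0,0,0],[0,0,0,0]]]' --hand 0 --newtons 15

```text
time: 10.65
tool_pos: [0.6031, -0.0071, 0.1827]
ee_rot: [3.141, 0.026, 0.0]
ft_force: [-0.9, -2.4, 2.6]
finger_gap: 0.01
```

```bash
python3 - <<'E'
from h import *
st()
a0=np.arctan2(36,95);r=np.hypot(36,95)
p=None
for a in np.arange(0,1.0,.08):
    q=np.array([-r*np.cos(a0+a),r*np.sin(a0+a)])/10
    if p is not None: print(round(a,2),"dx %.2f dz %.2f"%(q[0]-p[0],-(q[1]-p[1])))
    p=q
E
```

```text
t 10.65 TCP [ 0.6031 -0.0071  0.1827] local mm [-60.0832   0.3414 178.667 ] yaw 0.016 zax [ 0.0002 -0.0005 -1.    ] F [-0.8625 -2.4317  2.6136] gap 0.009996224018988233 q7 -1.7512937663751145
0.08 dx 0.32 dz -0.75
0.16 dx 0.38 dz -0.72
0.24 dx 0.43 dz -0.69
0.32 dx 0.49 dz -0.65
0.4 dx 0.54 dz -0.61
0.48 dx 0.58 dz -0.56
0.56 dx 0.63 dz -0.52
0.64 dx 0.67 dz -0.46
0.72 dx 0.70 dz -0.41
0.8 dx 0.73 dz -0.35
0.88 dx 0.76 dz -0.29
0.96 dx 0.78 dz -0.23
```

The gap is 10.0 mm, so the rib is held. I'll lift along the arc.

>>> arm_command --motion '[[[0.16,0,-0.38,0],[0.16,0,-0.37,0],[0.19,0,-0.36,0],[0.19,0,-0.36,0],[0.43,0,-0.69,0],[0.49,0,-0.65,0],[0,0,0,0]]]'

```text
time: 11.52
tool_pos: [0.6194, -0.0066, 0.2114]
ee_rot: [3.141, 0.026, 0.0]
ft_force: [-4.4, -3.8, 3.1]
finger_gap: 0.01
```

```bash
python3 - <<'E'
from h import *
st()
im=viewer.capture("scene");cv2.imwrite("pics/s5.png",cv2.resize(im[130:290,190:350],None,fx=3.7,fy=3.7,interpolation=cv2.INTER_CUBIC))
E
```

```text
t 11.525 TCP [ 0.6194 -0.0066  0.2114] local mm [-43.8013   0.5376 207.3797] yaw 0.017 zax [ 0.0001 -0.0003 -1.    ] F [-4.4195 -3.8328  3.065 ] gap 0.009963824206752857 q7 -1.749360607109231
```

View pics/s5.png

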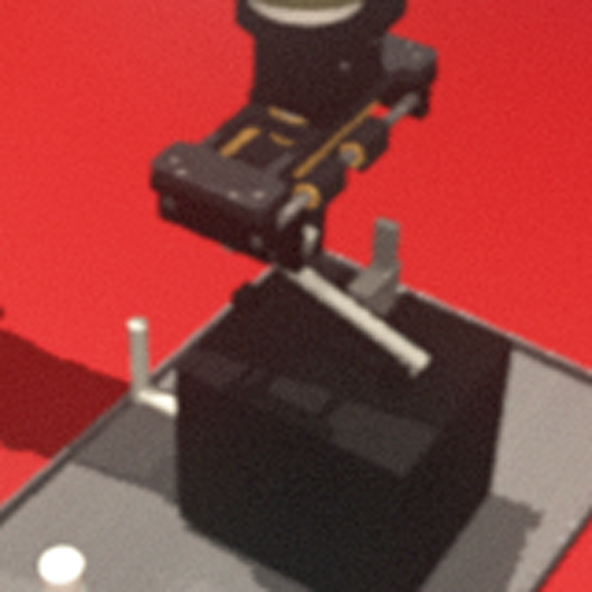

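The latch is rising in the grip, forces are small, and the handle at (138,360) shows the door still shut. I'll continue.

>>> arm_command --motion '[[[0.54,0,-0.61,0],[0.58,0,-0.56,0],[0.63,0,-0.52,0],[0.67,0,-0.46,0],[0.7,0,-0.41,0],[0,0,0,0]]]'

```text
time: 12.32
tool_pos: [0.6511, -0.0057, 0.2369]
ee_rot: [-3.141, -0.027, -0.002]
ft_force: [-2.3, -3.0, 4.0]
finger_gap: 0.0097
```

>>> arm_command --motion '[[[0.73,0,-0.35,0],[0.76,0,-0.29,0],[0.78,0,-0.23,0],[0,0,0,0],[0,0,0,0]]]'

```text
time: 12.95
tool_pos: [0.6739, -0.0052, 0.2454]
ee_rot: [-3.141, -0.027, -0.002]
ft_force: [-1.4, -0.9, 4.9]
finger_gap: 0.0101
```

```bash
python3 - <<'E'
from h import *
st()
im=viewer.capture("scene");cv2.imwrite("pics/s6.png",cv2.resize(im[130:290,190:350],None,fx=3.7,fy=3.7,interpolation=cv2.INTER_CUBIC))
E
```

```text
t 12.95 TCP [ 0.6739 -0.0052  0.2454] local mm [ 10.6872   0.9293 241.3502] yaw 0.017 zax [ 0.0016  0.0005 -1.    ] F [-1.3767 -0.8947  4.9415] gap 0.010110889127521379 q7 -1.7544012755938467
```

View pics/s6.png

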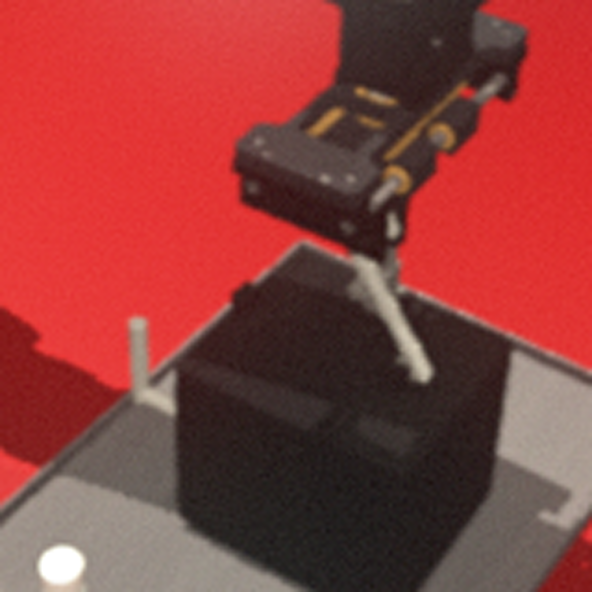

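The latch is up about 0.97 rad. I'll release, rise and move over the handle.

>>> arm_command --motion '[[[0,0,0,0],[0,0,0,0],[0,0,0,0],[0,0,-2,0],[0,0,-3,0],[0,0,-3,0],[0,0,0,0]]]' --hand 0.4

```text
time: 13.88
tool_pos: [0.674, -0.0052, 0.3276]
ee_rot: [-3.141, -0.026, -0.007]
ft_force: [0.9, -0.5, 0.3]
finger_gap: 0.0346
```

>>> arm_command --motion '[[[-2.3,0.9,0,0],[-3.0,1.2,0,0],[-3.0,1.2,0,0],[-3.0,1.2,0,0],[-2.3,0.9,0,0],[0,0,0,0],[0,0,0,0]]]'

```text
time: 14.75
tool_pos: [0.5383, -0.0616, 0.3245]
ee_rot: [-3.141, -0.027, 0.0]
ft_force: [-0.0, 1.1, 0.5]
finger_gap: 0.0348
```

```bash
python3 - <<'E'
from h import *
st(wl(-125,-54,119),V[2])
im=viewer.capture("scene");cv2.imwrite("pics/s7.png",cv2.resize(im[110:290,190:350],None,fx=3.3,fy=3.3,interpolation=cv2.INTER_CUBIC))
E
```

```text
t 14.75 TCP [ 0.5383 -0.0616  0.3245] local mm [-125.9003  -52.9367  320.4695] yaw 0.017 zax [-0.0003  0.0001 -1.    ] F [-0.0477  1.1392  0.5243] gap 0.0347624898346717 q7 -1.5798742758207263
twist -0.0015757877161081887
shift cm now-axes [ 0.0959  0.109  20.1469]
shift cm winder-axes [ 0.09    0.1063 20.1469]
```

View pics/s7.png

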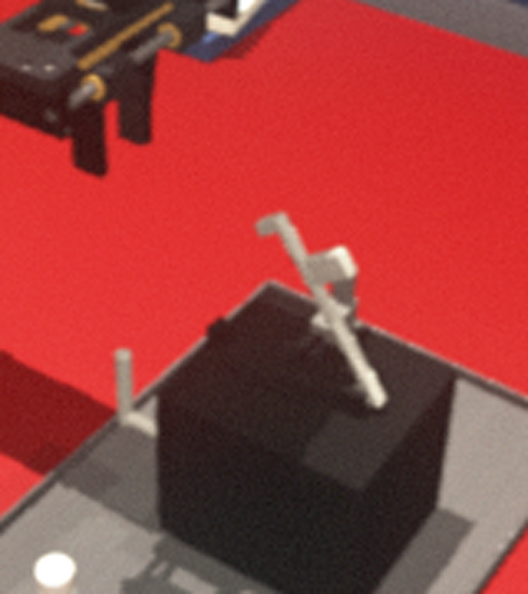

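The latch stays up, with its hook end at (275,222). The handle is at (125,385) and the gripper is above and in front of it. I'll descend.

>>> arm_command --motion '[[[0.1,0.1,2,0],[0,0,3.5,0],[0,0,3.5,0],[0,0,3.5,0],[0,0,2,0],[0,0,0,0],[0,0,0,0]]]'

```text
time: 15.68
tool_pos: [0.5399, -0.0624, 0.1807]
ee_rot: [-3.141, -0.027, -0.002]
ft_force: [0.1, -0.0, -0.3]
finger_gap: 0.035
```

```bash
python3 - <<'E'
from h import *
st(wl(-125,-54,119),V[2])
im=viewer.capture("scene");cv2.imwrite("pics/s8.png",cv2.resize(im[130:290,170:330],None,fx=3.7,fy=3.7,interpolation=cv2.INTER_CUBIC))
im=viewer.capture("top");cv2.imwrite("pics/t8.png",cv2.resize(im[95:245,205:365],None,fx=4,fy=4,interpolation=cv2.INTER_CUBIC))
E
```

```text
t 15.675 TCP [ 0.5399 -0.0624  0.1807] local mm [-124.3607  -53.8128  176.7384] yaw 0.017 zax [ 0.001   0.0002 -1.    ] F [ 0.0994 -0.0338 -0.3221] gap 0.03497331828907482 q7 -1.6104251482088112
twist -0.0011324817272194976
shift cm now-axes [-0.0697  0.0198  5.7738]
shift cm winder-axes [-0.0639  0.0187  5.7738]
```

View pics/s8.png

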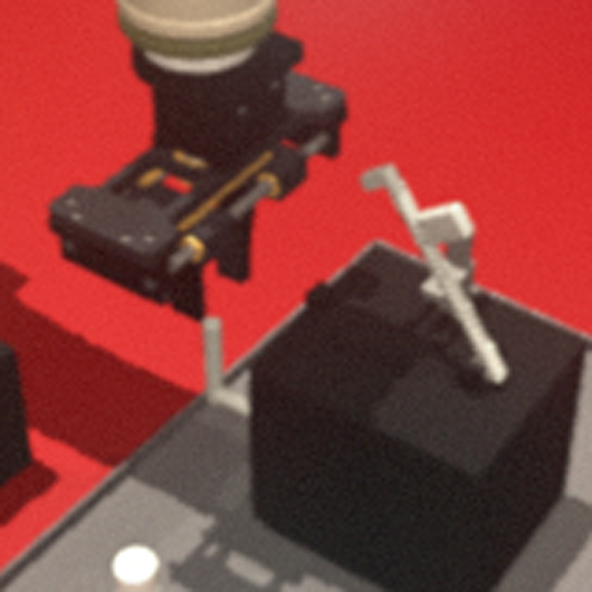

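View pics/t8.png

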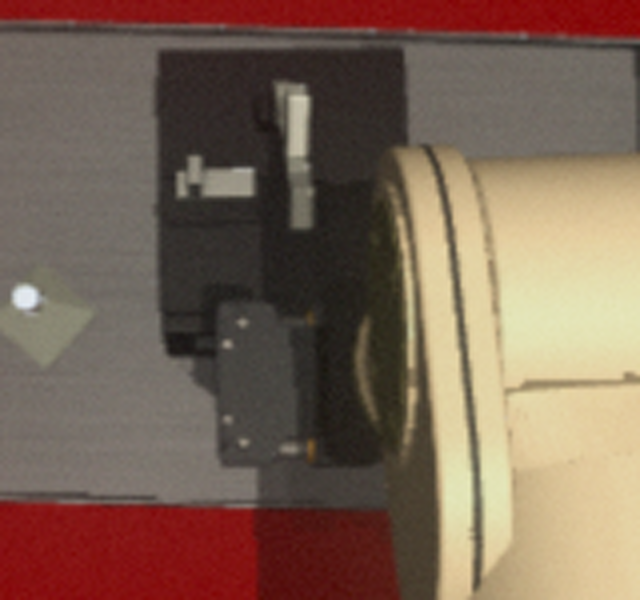

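In the scene crop the bar, with its top at (212,320), lies under the gap between the fingers. The top crop shows the tab fully aside at (195,185). I'll descend and pinch.

>>> arm_command --motion '[[[-0.1,0,2,0],[0,0,2,0],[0,0,1.7,0],[0,0,0,0],[0,0,0,0]]]'

```text
time: 16.4
tool_pos: [0.5386, -0.0628, 0.1238]
ee_rot: [3.141, 0.026, 0.002]
ft_force: [0.4, -0.7, 0.6]
finger_gap: 0.0349
```

>>> arm_command --motion '[[[0,0,0,0],[0,0,0,0],[0,0,0,0],[0,0,0,0],[0,0,0,0],[0,0,0,0]]]' --hand 0 --newtons 15

```text
time: 17.15
tool_pos: [0.538, -0.064, 0.1232]
ee_rot: [3.14, 0.025, -0.0]
ft_force: [-2.5, -6.1, 3.2]
finger_gap: 0.0118
```

```bash
python3 - <<'E'
from h import *
st()
# arc: tool twists with the door (0.1 rad/row); shift in tool axes before twist; order assumed shift then turn
h=np.array([-81,70.]);p0=np.array([-125,-55.])
def at(a):
    v=p0-h;c,s=np.cos(-a),np.sin(-a);return h+[c*v[0]-s*v[1],s*v[0]+c*v[1]]
for a in np.arange(0,1.45,.1):
    d=(at(a+.1)-at(a))/10
    print("%.1f fixed yaw: dx %.2f dy %.2f | pos"%(a+.1,d[0],-d[1]),at(a+.1))
E
```

```text
t 17.15 TCP [ 0.538  -0.064   0.1232] local mm [-126.2199  -55.3344  119.1681] yaw 0.016 zax [-0.     -0.0013 -1.    ] F [-2.5103 -6.1193  3.2204] gap 0.011760423161844096 q7 -1.6347778067651437
0.1 fixed yaw: dx -1.23 dy -0.50 | pos [-137.2594  -49.9829]
0.2 fixed yaw: dx -1.17 dy -0.62 | pos [-148.9566  -43.7669]
0.3 fixed yaw: dx -1.10 dy -0.74 | pos [-159.9748  -36.4142]
0.4 fixed yaw: dx -1.02 dy -0.84 | pos [-170.204   -27.9982]
0.5 fixed yaw: dx -0.93 dy -0.94 | pos [-179.5418  -18.6031]
0.6 fixed yaw: dx -0.84 dy -1.03 | pos [-187.8951   -8.3227]
0.7 fixed yaw: dx -0.73 dy -1.11 | pos [-195.1803    2.7403]
0.8 fixed yaw: dx -0.61 dy -1.17 | pos [-201.3246   14.4753]
0.9 fixed yaw: dx -0.49 dy -1.23 | pos [-206.2667   26.7651]
1.0 fixed yaw: dx -0.37 dy -1.27 | pos [-209.9572   39.4869]
1.1 fixed yaw: dx -0.24 dy -1.30 | pos [-212.3591   52.5136]
1.2 fixed yaw: dx -0.11 dy -1.32 | pos [-213.4486   65.715 ]
1.3 fixed yaw: dx 0.02 dy -1.32 | pos [-213.2147   78.9592]
1.4 fixed yaw: dx 0.16 dy -1.32 | pos [-211.6598   92.1139]
1.5 fixed yaw: dx 0.29 dy -1.29 | pos [-208.7993  105.0476]
```

The gap is 11.8 mm, so the bar is held. I'll swing the door along its arc, letting the round bar turn in the pads.

>>> arm_command --motion '[[[-0.62,-0.25,0,0],[-0.61,-0.25,0,0],[-1.17,-0.62,0,0],[-1.1,-0.74,0,0],[-1.02,-0.84,0,0],[0,0,0,0],[0,0,0,0]]]'

```text
time: 18.02
tool_pos: [0.4911, -0.0389, 0.123]
ee_rot: [3.138, 0.023, -0.004]
ft_force: [-8.4, -10.0, 7.3]
finger_gap: 0.0114
```

```bash
python3 - <<'E'
from h import *
st()
im=viewer.capture("scene");cv2.imwrite("pics/s9.png",cv2.resize(im[130:290,170:330],None,fx=3.7,fy=3.7,interpolation=cv2.INTER_CUBIC))
E
```

```text
t 18.025 TCP [ 0.4911 -0.0389  0.123 ] local mm [-172.7185  -29.403   119.0075] yaw 0.015 zax [-0.0027 -0.0031 -1.    ] F [-8.4337 -9.9945  7.288 ] gap 0.01135079698579042 q7 -1.6494951149191215
```

View pics/s9.png

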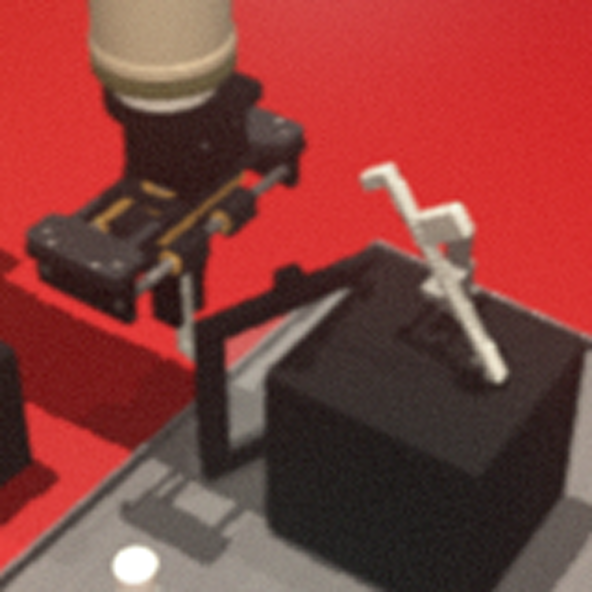

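The door swings with the handle and the latch stays up. I'll continue.

>>> arm_command --motion '[[[-0.93,-0.94,0,0],[-0.84,-1.03,0,0],[-0.73,-1.11,0,0],[-0.61,-1.17,0,0],[0,0,0,0]]]'

```text
time: 18.7
tool_pos: [0.4589, 0.0057, 0.1228]
ee_rot: [3.14, 0.028, -0.005]
ft_force: [-7.9, -3.8, 8.2]
finger_gap: 0.0116
```

>>> arm_command --motion '[[[-0.49,-1.23,0,0],[-0.37,-1.27,0,0],[-0.24,-1.3,0,0],[0,0,0,0],[0,0,0,0]]]'

```text
time: 19.32
tool_pos: [0.4487, 0.0432, 0.1228]
ee_rot: [3.141, 0.027, -0.001]
ft_force: [-4.5, -1.8, 2.4]
finger_gap: 0.0116
```

```bash
python3 - <<'E'
from h import *
st(wl(-213,80,119))
im=viewer.capture("scene");cv2.imwrite("pics/s10.png",cv2.resize(im[130:290,150:310],None,fx=3.7,fy=3.7,interpolation=cv2.INTER_CUBIC))
E
```

```text
t 19.325 TCP [0.4487 0.0432 0.1228] local mm [-213.5388   53.4379  118.8081] yaw 0.017 zax [-0.0009 -0.     -1.    ] F [-4.5329 -1.7731  2.4283] gap 0.011610076633608494 q7 -1.786909485904235
shift cm now-axes [ 0.0501 -2.6563 -0.0193]
shift cm winder-axes [ 0.0539 -2.6562 -0.0192]
```

View pics/s10.png

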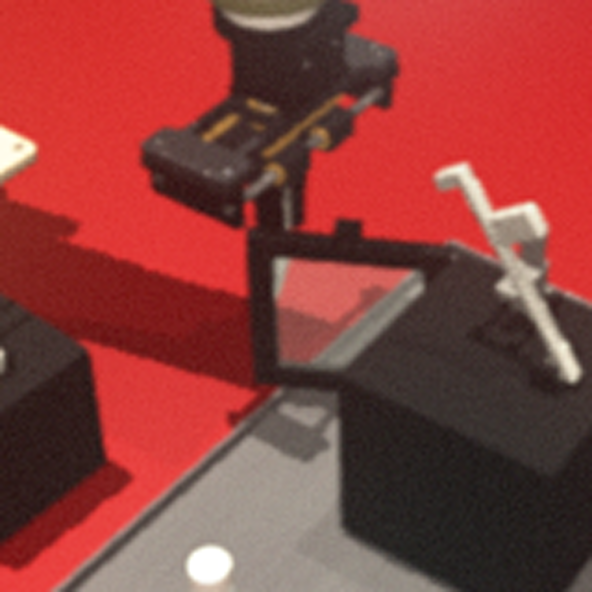

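The door is at about 1.1 rad. I'll take it on to about 1.37.

>>> arm_command --motion '[[[-0.11,-1.32,0,0],[0.02,-1.32,0,0],[0.1,-0.9,0,0],[0,0,0,0],[0,0,0,0]]]'

```text
time: 20.0
tool_pos: [0.4485, 0.0787, 0.1228]
ee_rot: [-3.141, -0.027, 0.0]
ft_force: [-1.6, 0.4, -2.2]
finger_gap: 0.011
```

```bash
python3 - <<'E'
from h import *
st()
E
```

```text
t 20.0 TCP [0.4485 0.0787 0.1228] local mm [-213.135    88.9353  118.827 ] yaw 0.017 zax [-0.0003  0.0002 -1.    ] F [-1.5735  0.3729 -2.173 ] gap 0.010957594216328527 q7 -1.8730642250295684
```

>>> arm_command --motion '[[[0,0,0,0],[0,0,0,0],[0,0,0,0],[0,0,-1,0],[0,0,-2,0],[0,0,-3,0],[0,0,-3,0],[0,0,0,0]]]' --hand 0.33

```text
time: 21.0
tool_pos: [0.4499, 0.0789, 0.2157]
ee_rot: [3.141, 0.026, 0.007]
ft_force: [0.5, 0.0, 0.9]
finger_gap: 0.029
```

>>> arm_command --motion '[[[0,0,-3,0],[0,0,-3,0],[0,-4,0,0],[0,-4,0,0],[0,-4,0,0],[0,0,0,0],[0,0,0,0]]]'

```text
time: 21.88
tool_pos: [0.4465, 0.1979, 0.2726]
ee_rot: [3.141, 0.026, -0.001]
ft_force: [-0.8, 0.0, -0.3]
finger_gap: 0.0288
```

```bash
python3 - <<'E'
from h import *
st()
im=viewer.capture("scene");cv2.imwrite("pics/s11.png",im)
im=viewer.capture("top");cv2.imwrite("pics/t11.png",cv2.resize(im[90:250,170:380],None,fx=3.7,fy=3.7,interpolation=cv2.INTER_CUBIC))
E
```

```text
t 21.875 TCP [0.4465 0.1979 0.2726] local mm [-212.8921  208.1326  268.5519] yaw 0.017 zax [-0.0007 -0.0005 -1.    ] F [-0.797   0.0093 -0.2544] gap 0.02880039971626282 q7 -2.0877496929144925
```

View pics/s11.png

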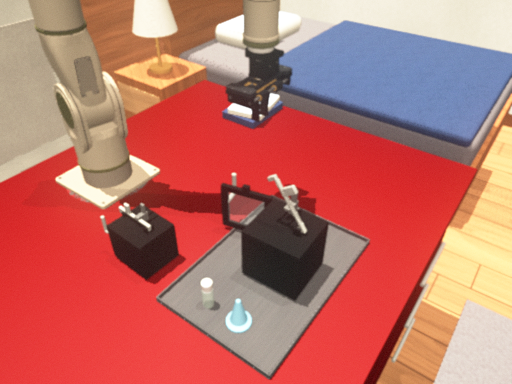

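View pics/t11.png

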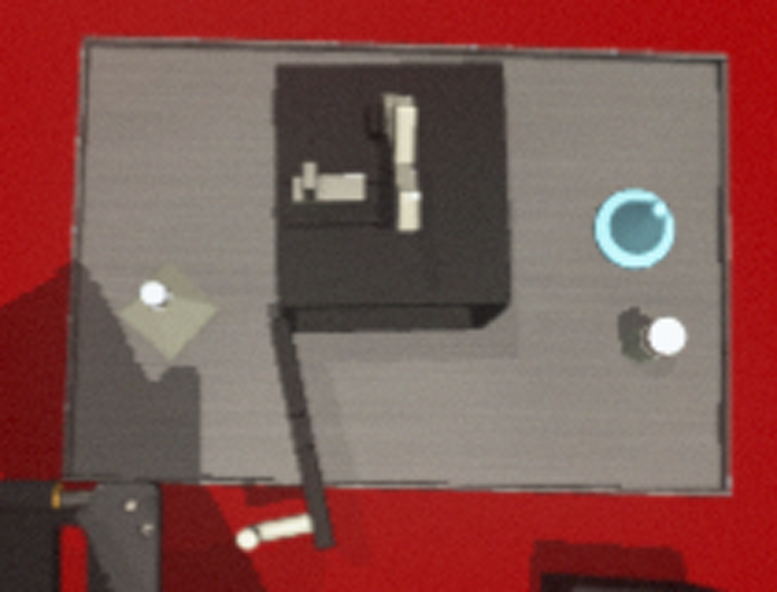

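The tab is aside at top crop (310,183), the latch is up at (405,210) and the door is open with its handle at (247,538). The vial, cone and bottle are all standing. I'll do a numeric check of the angles.

```bash
python3 - <<'E'
from h import *
V[1]+=.001
w=onz("top",(170+247/3.7,90+538/3.7),.159)[:2]-V[:2];c,s=np.cos(V[2]),np.sin(V[2])
l=np.array([c*w[0]+s*w[1],-s*w[0]+c*w[1]])*1000
v=l-[-81,70];print("handle",l,"r",np.hypot(*v),"door angle",(np.arctan2(-125,-44)-np.arctan2(v[1],v[0]))%(2*np.pi))
w=onz("top",(170+310/3.7,90+167/3.7),.222)[:2]-V[:2];print("fin y",(-s*w[0]+c*w[1])*1000-24)
# rib centre in scene for candidate angles, vs seen
a0=np.arctan2(36,95)
for a in(.6,.7,.8,.9,1.0,1.1): 
    P=[wl(35-101.6*np.cos(a0+a),0,160+101.6*np.sin(a0+a)),wl(35-120*np.cos(a+.1),0,160+120*np.sin(a+.1))]
    print(a,proj("scene",P).ravel())
im=cv2.imread("pics/s11.png");cv2.imwrite("pics/s11c.png",cv2.resize(im[160:260,240:340],None,fx=6,fy=6,interpolation=cv2.INTER_CUBIC))
E
```

```text
handle [-213.0831   84.7943] r 132.90903774634444 door angle 1.3438836191814287
fin y 22.46465965023922
0.6 [277.8619 190.8043 264.8564 187.5209]
0.7 [281.3485 190.2704 268.0472 185.6798]
0.8 [285.0667 190.1363 271.6121 184.2517]
0.9 [288.9799 190.4124 275.5234 183.2641]
1.0 [293.0468 191.1043 279.7473 182.7403]
1.1 [297.2229 192.212  284.2443 182.6992]
```

View pics/s11c.png

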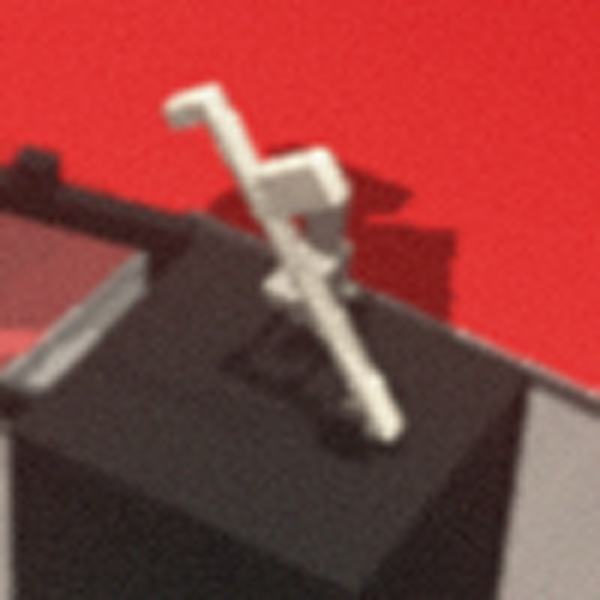

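The latch is at about 0.93 rad (rib at scene (290,190)), the door at 1.34 and the tab at its stop. The image puts the tab at about 22–26 mm. I'm handing it in.

```bash
python3 - <<'E'
from h import *
st(); print(bot.finish_job())
E
```

```text
t 21.975 TCP [0.4467 0.1973 0.2727] local mm [-212.6692  207.6114  268.7318] yaw 0.015 zax [-0.0002 -0.0007 -1.    ] F [-0.013  -1.0782  0.3704] gap 0.028503403717269546 q7 -2.0880083022566276
the job is handed in; nothing more can be done
None
```

The winder on the tray is open and the job was handed in at about 22 s. I slid the safety tab to its stop, lifted the latch, swung the door open by its handle, then let go and moved the arm clear.

| Part | Needed | Last check |
|---|---|---|
| Tab | over 20 mm | about 22 mm in the top image |
| Latch | over 0.65 rad | about 0.93 rad |
| Door | over 1.15 rad | 1.34 rad |

- **Tab:** the two readings disagree. While sliding it, the force rose at local y of 51 mm, which is about 26–27 mm of travel and its stop. The image reading is within a few millimetres of that, the same size as the camera error.
- **Latch:** the angle comes from where its rib appears in the scene image. The lift itself ended at about 0.97 rad.
- **Bystanders:** the pyramid bottle and vial look untouched and upright in the last pictures, and so does the ring cone. I did not measure their positions again.
- **Contact:** the wrist force read about 1 N at the end with nothing near the gripper.

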